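# Shim the bearing clamp and hold it shut

### The arm

A 6-joint arm with a two-finger parallel gripper is mounted at the origin on the work surface. World frame = base frame: x ahead of the robot, y to its left, z up, the work surface at z = 0. Lengths are in m, angles in rad, forces in N, time in s.
With the tool pointing down it reaches from about 0.35 to 0.975 m from the base axis. Payload 4.9 kg.
Tool frame: the origin (TCP) lies at the very end of the fingers, on their centre line; the grasp point (between the pads) lies 19 mm behind it; z points along the fingers, y is the line along which they close (so a half turn about z gives the same grasp; the last joint's range is limited). The gripper opens to 85 mm and grips with 20 to 120 N. Pads are 22 mm wide; open, the fingers measure 114 mm over their backs; the gripper's body (76 mm by 85 mm) begins 54 mm behind the grasp point. The pads swing forward as they close: fully open they stand 13 mm farther back than shut.
Start: joints at [-1.248, 0.053, 1.613, -0, 1.476, -0.119], TCP at [0.267, -0.565, 0.231] pointing down, gripper open.
Joint ranges: [-3.01, 3.01], [-1.01, 2.22], [0.06, 2.58], [-1.02, 4.17], [0.09, 2.62], [-3.14, 3.14]. Speed limits (rad/s): [2.57, 2.57, 3.14, 3.14, 3.14, 3.14].

### API

Orientations are given as a unit quaternion [w, x, y, z].
In Python, from plant import * gives the robot as it stands.
- The arm moves only by the tool jog_arm, never from a script. Its argument "moves" is a list that holds one entry, the list of rows, each a list of 7 numbers: the finger opening in cm, from 0 to 8.54, then the shift along the tool's x, y, z in cm, then the turn, a rotation vector about the tool's x, y, z in rad. A call has 1 to 20 rows; each row shifts and turns the commanded pose from where the row before left it, along the tool's axes as they then stand; what a row does not reach is not made up. A row lasts 1/12 s, in which the tool goes at most 41.7 mm and 7.16 degrees, less where a joint would pass 70% of its speed; a pose out of reach is approached as far as the arm can. A call is refused whole if a number of a shift passes 4.17 or a number of a turn 0.125, either way. A call with a gripper value outside its range is refused whole. The fingers move at their own pace and stop on an object; the grip force is fixed at half the most. Time passes only in rows, so rows that do not move let the fingers close. It gives the time, the measured TCP pose, the force, the opening and the grip force at its end, in the units of the state.
- state(): the state, without advancing time (a new reading comes with each control period).
- grab_frame(name): name is "scene" or "top" or "wrist"; returns a dict with "color" (420x560x3 uint8, blue, green, red), "depth" (420x560 float32, m along the optical axis (not along the pixel's ray), 0 where there is no reading), "fx", "fy", "cx", "cy" (pixels), "k1" (the pictures are not rectified: a ray, as slopes to the right and down, at radius r is drawn at 1 + k1 r^2 times it, then the intrinsics apply), "R" (3x3) and "t" (3): a world point X has camera coordinates R X + t. Camera axes: x right, y down, z forward; pixel columns grow to the right and rows downward; lengths in m; the calibration is good to about 2 mm. A picture is of the moment at which its call begins.
- job_done(): hands the job in; it is judged then, once.
Trained networks look in a picture, given as the dict that the camera call returned (one of the last four; its "shot" number tells which), for a name from the list of things; names that differ only in an ending like _2 or _b are one class to them, and where a whole thing is asked for, a point or a joint stands for the part that bears it (a point fixed in the world has none). Each returns a list of dicts, best first, with "p" (0 to 1); they miss things now and then, are a little off and sometimes report something else, mostly with a low value. They report only what shows in the picture. A call takes as long as a camera call. They do not tell look-alikes from the thing itself.
- recognise(name, picture): "rect" ([centre column, centre row, width, height] in pixels, round what is visible of it).
- regions_of(name, picture): "pixels" (420x560 bool, what is visible of it) and "rect" ([centre column, centre row, width, height] in pixels, round what is visible of it).
The state is a dict: "time": time; "joint_pos": joint angles; "joint_vel": joint speeds; "joint_efforts": joint torques, N m; "tool_pos": TCP position; "tool_rot": TCP orientation; "contact_force": force on the tool from outside, world axes, zero at the start; "ft_torque": the same for the moment, N m; "gripper_width": opening from 0.0 (shut) to 1.0 (fully open); "grasp_force": force on a finger pad.
Only numpy, scipy, OpenCV 4.12 (cv2) and the standard library are available. Lean on these libraries where they do the work, as an engineer would, in place of code of your own. Each camera call takes 0.05 s, during which the arm holds its last target. There are 200 camera calls.

### The job

One blue bearing block stands in the clamp on the plywood board, with a gap between it and the green sliding plate, which a spring keeps open. Stand orange spacer plates from the grey rack upright in the gap, one behind the other, until no further plate fits, then pinch the green sliding plate and the steel fixed plate together with the gripper so that block and spacers are clamped tight, and finish holding the clamp shut like that: do not let go. Leave the unneeded spacers standing in the rack, and leave the spare blue block, the clear parts box and the marker where they are.

Things in the scene. Friction and masses are not known exactly. Their poses are not given: they have to be found in the camera images.
- board: fixed plywood board 150 x 240 x 12 mm carrying the clamp; origin on the table under the middle of the fixed plate's inner face; z up, y from fixed plate to sliding plate. Its top, the clamp's floor, is at z = 12 mm. Two dark cheeks 14 mm high on the board, at x = +-30 to +-34 mm, y = 0 to 58 mm, leave a 60 mm wide channel for block and plates.
- fixed_plate: upright steel plate fixed to the board, 40 (x) x 5 (y) x 55 mm high above the board, between y = -5 and 0 mm of the board (its inner face at board y = 0), with a foot 56 x 12 x 8 mm; origin: middle of the inner face's lower edge, on the board's top.
- slide_plate (a joint): travel of the green sliding plate towards the fixed plate, m: 0 = open (inner face at board y = 57 mm), at most 0.024. A spring pushes it open with 3 N at 0, rising 0.2 N per mm. With the right number of plates it stops on the tight stack at about 0.009; one plate too few: about 0.021.
- slide_face (a point): middle of the top edge of the sliding plate's inner face, 67 mm above the table. The sliding plate is green, 40 (x) x 5 (y) x 55 mm high above the board, its outer face 5 mm farther along board y; low arms 15 to 20 mm above the board reach out to x = +-52 mm, and 12 mm along y from the inner face.
- block_thin: loose blue bearing block, 46 (x) x 12 (y) x 50 mm high, steel bearing on one face; origin: middle of the underside's edge on the fixed-plate side: the block spans y = 0 to +12 mm. Either this or the other block stands in the clamp, against the fixed plate (board y = 0); the other one is the spare, on the board at y = -105 mm.
- block_thick: loose blue bearing block, 46 (x) x 24 (y) x 50 mm high, steel bearing on one face; origin: middle of the underside's edge on the fixed-plate side: the block spans y = 0 to +24 mm. Either this or the other block stands in the clamp, against the fixed plate (board y = 0); the other one is the spare, on the board at y = -105 mm.
- rack: grey rack fixed to the table, 64 (x) x 126 (y) mm, floor 6 mm thick, with ribs up to 16 mm above the table; four slots 15 mm wide, open at both ends, at y = -42, -14, 14, 42 mm; origin under its centre, on the table.
- plate_a: loose orange spacer plate, 56 (its x) x 12 (its y, thickness) x 55 mm high, top corners rounded (8 mm), about 40 g, all four alike; origin: centre of its underside, z up. Starts standing on the rack's floor, 6 mm above the table.
- plate_b: loose orange spacer plate, 56 (its x) x 12 (its y, thickness) x 55 mm high, top corners rounded (8 mm), about 40 g, all four alike; origin: centre of its underside, z up. Starts standing on the rack's floor, 6 mm above the table.
- plate_c: loose orange spacer plate, 56 (its x) x 12 (its y, thickness) x 55 mm high, top corners rounded (8 mm), about 40 g, all four alike; origin: centre of its underside, z up. Starts standing on the rack's floor, 6 mm above the table.
- plate_d: loose orange spacer plate, 56 (its x) x 12 (its y, thickness) x 55 mm high, top corners rounded (8 mm), about 40 g, all four alike; origin: centre of its underside, z up. Starts standing on the rack's floor, 6 mm above the table.
- parts_box: clear open box 90 x 70 x 45 mm with small parts, beyond the work, a bystander; origin: centre of its underside
- marker: black marker pen 110 mm long (16 mm thick) lying beyond the work, a bystander
There are look-alikes about, which are no part of the job. Leave any pink look-alike of the plate_d alone.

How it is judged:
By the outcome, as a careful person would: the job done as asked, in the order asked, and still so for the second after the job is handed in, while the arm keeps its last pose, push and grip.
It also fails if it takes over 72 s, if anything falls off the work surface, if the arm or the gripper's body presses on something with over 40 N, if the wrist force passes 120 N, or if a joint passes its speed limit or range.

## Working session

There is one attempt and no reset: what is moved stays moved. The work goes in short steps, Python scripts to look and compute and a tool call to move; the robot and the scene stay as the last step left them, time stands still between calls to the robot, and variables do not carry over. Pictures are saved under pics/ and viewed, at most 10 in all, crops included, and the job is handed in when it is done.

Besides the shell and the picture viewer there is one more tool, called after "Call:" as a command line: name --argument value ..., lists and objects as JSON in quotes. jog_arm: Moves the arm, as the interface text tells. Its arguments: {"type":"object","properties":{"moves":{"type":"array"}},"required":["moves"]}

```bash
ls; mkdir -p pics
python3 - <<'E'
from plant import *
import cv2,numpy as np
s=state();print(s)
ims=[]
for n in("scene","top"):
    f=grab_frame(n);ims.append(f["color"]);print(n,f["fx"],f["fy"],f["cx"],f["cy"],f["k1"],f["R"],f["t"])
    np.savez(""+n,**{k:v for k,v in f.items()})
    for nm in("plate_a","block_thin","block_thick","rack","slide_plate","fixed_plate","board","marker","parts_box"):
        print(nm,[(np.round(r["rect"]).astype(int).tolist(),round(r["p"],2)) for r in recognise(nm,f)])
cv2.imwrite("pics/scene.png",cv2.resize(ims[0],(784,588)));cv2.imwrite("pics/top.png",cv2.resize(ims[1],(784,588)))
E
```

```text
pics
{'time': 0.0, 'joint_pos': array([-1.24801694e+00,  5.33773060e-02,  1.61430039e+00, -1.00354552e-05,
        1.47602285e+00, -1.19015108e-01]), 'joint_vel': array([-0.00140459, -0.00085537,  0.00138826,  0.00064641,  0.00061271,
        0.00119178]), 'joint_efforts': array([-6.50283819e-04, -3.93683982e+01, -3.70179498e+01, -1.23298000e-04,
        7.15169474e-03, -7.48839966e-06]), 'tool_pos': array([ 0.26701366, -0.56439198,  0.23004654]), 'tool_rot': array([-1.04797569e-03,  9.75700603e-01,  2.19105504e-01, -1.12161711e-04]), 'contact_force': array([-0.81178203,  0.67358689,  0.91895732]), 'ft_torque': array([ 0.051254  , -0.00790273,  0.01349068]), 'grasp_force': 0.0, 'gripper_width': 0.9976562292946379}
scene 443.29531390380976 443.29531390380976 272.48835739881633 208.1299036880902 0.04436395442147944 [[ 0.11573489  0.99316601 -0.0150567 ]
 [ 0.85032857 -0.10690166 -0.51527988]
 [-0.51336805  0.04683272 -0.85688969]] [ 0.0059966  -0.47559511  1.16359118]
plate_a [([193, 147, 36, 25], 0.93), ([182, 204, 17, 38], 0.88), ([194, 205, 12, 35], 0.72), ([164, 202, 14, 36], 0.71)
[... 625 characters left out ...]
61 -0.02805185 -0.19692774]
 [ 0.19739156 -0.01482825 -0.98021258]] [-0.09538293  0.58825355  0.84508267]
plate_a [([406, 261, 18, 38], 0.95), ([331, 195, 24, 30], 0.85), ([360, 328, 33, 9], 0.85), ([376, 249, 17, 35], 0.65), ([361, 244, 18, 34], 0.59), ([391, 254, 21, 35], 0.56)]
block_thin [([257, 230, 10, 30], 0.54)]
block_thick [([193, 234, 24, 26], 0.77)]
rack [([380, 253, 79, 55], 0.83), ([390, 256, 16, 34], 0.42)]
slide_plate [([172, 240, 12, 55], 0.77)]
fixed_plate [([208, 238, 12, 31], 0.76), ([194, 236, 20, 24], 0.25)]
board [([213, 236, 135, 91], 0.83)]
marker [([197, 97, 52, 29], 0.67), ([406, 260, 16, 39], 0.62), ([195, 235, 22, 27], 0.21)]
parts_box [([294, 145, 39, 58], 0.84)]
```

View pics/scene.png

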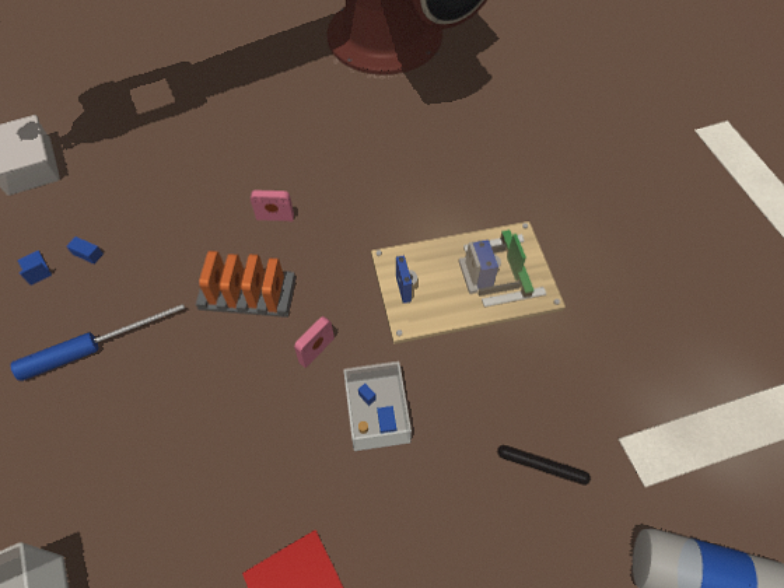

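View pics/top.png

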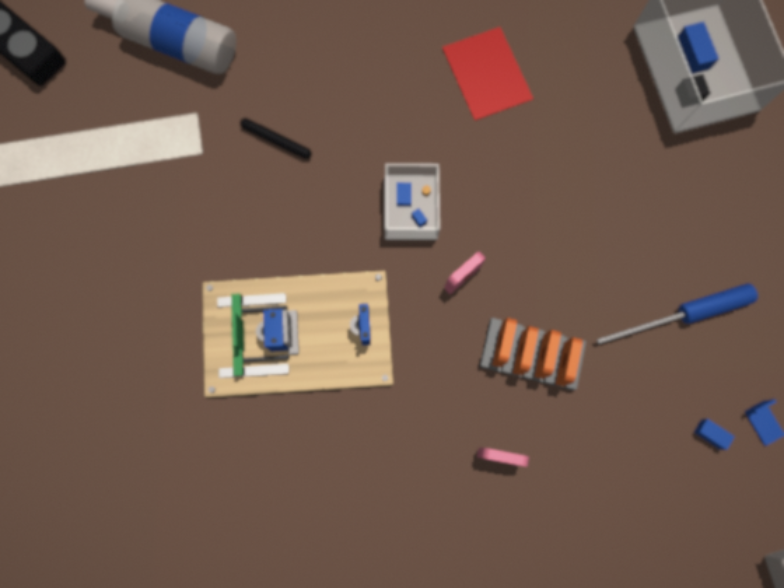

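The scene view (784×588 scale) shows the rack with four orange plates at (242,280) and the board at (468,280), with a wide blue block in the clamp at (481,265) and the thin spare at (404,279).

Candidates for the spacer are the four orange plates at scene x≈211, 232, 253, 273, y≈278, and the pink look-alikes at (271,205) and (315,341). I choose the orange plates standing in the grey rack. Next I measure from depth in both views.

```bash
cat > h.py <<'E'
from plant import *
import numpy as np,cv2
from scipy.spatial.transform import Rotation as Ro
def K(f): return np.array([[f["fx"],0,f["cx"]],[0,f["fy"],f["cy"]],[0,0,1.]])
def D(f): return np.array([float(f["k1"]),0,0,0])
def cloud(f,m):
    v,u=np.nonzero(m&(f["depth"]>0)); d=f["depth"][v,u]
    n=cv2.undistortPoints(np.c_[u,v].astype(float)[:,None],K(f),D(f))[:,0]
    P=np.c_[n,np.ones(len(n))]*d[:,None]
    return (P-f["t"])@f["R"]
def proj(f,X): return cv2.projectPoints(np.atleast_2d(X).astype(float),cv2.Rodrigues(f["R"])[0],np.asarray(f["t"],float),K(f),D(f))[0][:,0]
def rect(P):
    c,wh,a=cv2.minAreaRect((P[:,:2]*1000).astype(np.float32)); return np.round(c,1),np.round(wh,1),round(a,1)
E
python3 - <<'E'
from h import *
for n in("scene","top"):
    f=grab_frame(n)
    hsv=cv2.cvtColor(f["color"],cv2.COLOR_BGR2HSV)
    for nm in("plate_a","block_thin","block_thick","rack","slide_plate","fixed_plate","board"):
        for r in regions_of(nm,f)[:6]:
            P=cloud(f,r["pixels"])
            if len(P)<10: continue
            z=np.percentile(P[:,2],95); T=P[P[:,2]>z-.006]
            print(n,nm,round(r["p"],2),"hue",np.median(hsv[r["pixels"]],0),"ztop",round(z,4),"top",rect(T) if len(T)>5 else None,"all",rect(P))
E
```

```text
scene plate_a 0.93 hue [174. 106. 107.] ztop 0.0573 top (array([ 633.1, -167.4]), array([12.8, 52.9]), 43.1) all (array([ 623.6, -175.8]), array([38.8, 56.6]), 43.0)
scene plate_a 0.91 hue [ 10. 181. 120.] ztop 0.0635 top (array([ 544.1, -218. ]), array([12.6, 51.9]), 77.2) all (array([ 542.3, -219.7]), array([17.4, 57. ]), 78.1)
scene plate_a 0.89 hue [174. 108. 127.] ztop 0.0579 top (array([ 399.7, -214.9]), array([54.5, 14.6]), 79.0) all (array([ 388.6, -219.7]), array([51.4, 63.3]), 3.0)
scene plate_a 0.87 hue [ 10. 180. 118.] ztop 0.0633 top (array([ 523.4, -290.5]), array([29.5, 51.8]), 75.7) all (array([ 519.5, -304.1]), array([68. , 38.8]), 4.4)
scene plate_a 0.73 hue [ 10. 181. 120.] ztop 0.0634 top (array([ 529.3, -271.7]), array([13.2, 51.6]), 78.0) all (array([ 509.6, -273.8]), array([95.5, 28.5]), 6.5)
scene plate_a 0.56 hue [ 10. 180. 118.] ztop 0.0634 top (array([ 533.9, -243.9]), array([12.8, 53.7]), 78.9) all (array([ 533.1, -244. ]), array([13.4, 57.9]), 77.3)
scene block_thin 0.53 hue [112. 121.  97.] ztop 0.0648 top (array([558.9, -41.4]), array([46.1, 12.3]), 4.9
[... 2790 characters left out ...]
ray([544.1, 123.3]), array([102.6,  16.9]), 5.3)
top slide_plate 0.65 hue [ 18.  89. 212.] ztop 0.0316 top (array([552.5,  41.7]), array([103.8, 173.5]), 5.6) all (array([552.5,  50.5]), array([155.4, 247. ]), 5.5)
top fixed_plate 0.88 hue [ 12.  12. 169.] ztop 0.0684 top (array([549.9,  55.5]), array([38.3,  6.4]), 4.9) all (array([550.1,  52.6]), array([54.7, 12.3]), 4.3)
top fixed_plate 0.65 hue [ 66. 122. 138.] ztop 0.0679 top (array([544.4, 118. ]), array([39.6,  5.8]), 5.6) all (array([544.3, 121.2]), array([102.6,  12.7]), 5.2)
top board 0.71 hue [ 18.  89. 212.] ztop 0.0319 top (array([550.9,  40.7]), array([103.8, 175.4]), 4.2) all (array([552.9,  50. ]), array([155.8, 247.8]), 6.0)
```

Call:
jog_arm --moves '[[[8.54, 0, 0, 0, 0, 0, -0.115], [8.54, 0, 0, 0, 0, 0, -0.115], [8.54, 0, 0, 0, 0, 0, -0.115], [8.54, 0, 0, 0, 0, 0, -0.115], [8.54, 0, 0, 0, 0, 0, -0.115], [8.54, 0, 0, 0, 0, 0, -0.115], [8.54, 0, 0, 0, 0, 0, -0.115], [8.54, 0, 0, 0, 0, 0, -0.109], [8.54, 3.3, 1.6, 0.2, 0, 0, 0], [8.54, 3.3, 1.6, 0.2, 0, 0, 0], [8.54, 3.3, 1.6, 0.2, 0, 0, 0], [8.54, 3.3, 1.6, 0.2, 0, 0, 0], [8.54, 3.3, 1.6, 0.2, 0, 0, 0], [8.54, 3.3, 1.6, 0.2, 0, 0, 0], [8.54, 3.3, 1.6, 0.2, 0, 0, 0], [8.54, 3.3, 1.6, 0.2, 0, 0, 0], [8.54, 3.3, 1.6, 0.2, 0, 0, 0], [8.54, 3.3, 1.6, 0.2, 0, 0, 0], [8.54, 3.3, 1.6, 0.2, 0, 0, 0], [8.54, 0, 0, 0, 0, 0, 0]]]'

```text
time: 3.47
tool_pos: [0.5193, -0.2431, 0.209]
tool_rot: [-0.001, 0.777, 0.63, 0.001]
contact_force: [-0.5, 1.0, 0.4]
gripper_width: 1.002
grasp_force: 0.0
```

```bash
cat >> h.py <<'E'
def pose():
    s=state(); q=s["tool_rot"]; R=Ro.from_quat([q[1],q[2],q[3],q[0]]).as_matrix(); return s["tool_pos"],R
def togo(p,xang):
    """cm shift in tool axes AFTER the turn, and turn about tool z; also tilt"""
    t,R=pose(); a=np.degrees(np.arctan2(R[1,0],R[0,0])); d=np.array(p)-t
    T=np.radians(xang); c,s=np.cos(T),np.sin(T)
    now=(R.T@d)*100
    aft=np.array([c*d[0]+s*d[1],s*d[0]-c*d[1],-d[2]])*100
    dz=-np.radians((xang-a+180)%360-180)
    print("at",np.round(t*1000,1),"xang",round(a,2),"zaxis",np.round(R[:,2],3),"go: before-turn axes",np.round(now,2),"after-turn axes",np.round(aft,2),"turn z",round(dz,3))
E
python3 - <<'E'
from h import *
print(pose()[0],state()["contact_force"])
f=grab_frame("wrist"); print(f["R"].round(3),f["t"].round(3))
cv2.imwrite("pics/w1.png",f["color"])
hsv=cv2.cvtColor(f["color"],cv2.COLOR_BGR2HSV)
for r in regions_of("plate_a",f)[:6]:
    P=cloud(f,r["pixels"]); z=np.percentile(P[:,2],95); T=P[P[:,2]>z-.004]
    print(round(r["p"],2),np.round(r["rect"]),np.median(hsv[r["pixels"]],0),round(z,4),rect(T),len(T))
E
```

```text
[ 0.519257   -0.24310977  0.20895997] [-0.49282888  0.98843134  0.44635477]
[[ 0.978 -0.208  0.001]
 [-0.199 -0.933  0.299]
 [-0.061 -0.293 -0.954]] [-0.558 -0.155  0.319]
0.97 [134. 178.  47.  76.] [175. 131. 156.] 0.0555 (array([ 400.3, -214.5]), array([54.1, 13.8]), 80.1) 1038
0.92 [291. 182.  68.  31.] [ 11. 218. 205.] 0.0616 (array([ 532.2, -243.4]), array([12.5, 53.3]), 77.2) 985
0.92 [392.  62.  75.  56.] [168.  96. 251.] 0.0556 (array([ 631.9, -165.9]), array([12.4, 53.5]), 42.9) 1266
0.87 [292. 213.  67.  33.] [ 11.  224.  186.5] 0.0615 (array([ 528.1, -270.9]), array([12.3, 52.6]), 77.8) 931
0.62 [297. 147.  76.  25.] [ 11.  210.5 180. ] 0.0617 (array([ 541.7, -216.8]), array([12.2, 52.3]), 77.7) 1052
0.57 [288. 243.  61.  28.] [ 11. 224. 184.] 0.0615 (array([ 519.3, -297.1]), array([27.5, 51.7]), 58.5) 871
```

View pics/w1.png

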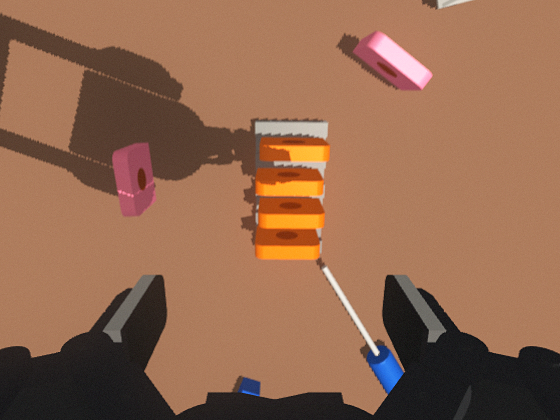

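The wrist view shows the four orange plates in the rack at (297,147), (291,182), (292,213) and (288,243), with the pink look-alikes outside at (134,178) and (392,62). I take the orange one nearest the clamp, at (297,147), first.

```bash
python3 -c "
from h import *
togo([.542,-.2168,.032],77.5)"
```

```text
at [ 517.1 -246.8  209.2] xang 77.85 zaxis [-0. -0. -1.] go: before-turn axes [ 3.46  1.81 17.72] after-turn axes [ 3.46  1.78 17.72] turn z 0.006
```

Call:
jog_arm --moves '[[[8.54, 1.73, 0.9, 2, 0, 0, 0.006], [8.54, 1.73, 0.88, 2, 0, 0, 0], [8.54, 0, 0, 3, 0, 0, 0], [8.54, 0, 0, 3, 0, 0, 0], [8.54, 0, 0, 2.7, 0, 0, 0], [8.54, 0, 0, 2, 0, 0, 0], [8.54, 0, 0, 2, 0, 0, 0], [8.54, 0, 0, 1.0, 0, 0, 0], [8.54, 0, 0, 0, 0, 0, 0], [8.54, 0, 0, 0, 0, 0, 0], [8.54, 0, 0, 0, 0, 0, 0]]]'

```text
time: 4.48
tool_pos: [0.5424, -0.2191, 0.034]
tool_rot: [0.001, 0.781, 0.625, 0.0]
contact_force: [0.4, -0.6, -0.1]
gripper_width: 0.995
grasp_force: 0.0
```

Run:
```python
from h import *
togo([.542,-.2168,.032],77.5); print(state()["contact_force"])
f=grab_frame("wrist")
r=regions_of("plate_a",f)
hsv=cv2.cvtColor(f["color"],cv2.COLOR_BGR2HSV)
for r in r[:4]:
    P=cloud(f,r["pixels"]); z=np.percentile(P[:,2],95); T=P[P[:,2]>z-.004]
    print(round(r["p"],2),np.round(r["rect"]),np.median(hsv[r["pixels"]],0),round(z,4),rect(T),len(T))
cv2.imwrite("pics/w2.png",f["color"])
```

```text
at [ 542.4 -219.1   34. ] xang 77.3 zaxis [ 0.002 -0.001 -1.   ] go: before-turn axes [ 0.21 -0.09  0.2 ] after-turn axes [ 0.21 -0.09  0.2 ] turn z -0.004
[ 0.41777469 -0.63640719 -0.14947847]
0.91 [ 20. 298.  40. 104.] [173. 126. 230.] 0.0186 (array([ 404.9, -221.9]), array([27.2,  2.7]), 80.8) 374
0.89 [273. 283. 147.  85.] [ 11. 230. 185.] 0.0613 (array([ 541.4, -216.6]), array([13.7, 53.4]), 77.9) 4852
0.8 [266. 392. 132.  21.] [ 11. 233. 192.] 0.0492 (array([ 536. , -237.4]), array([60.6, 55.7]), 75.7) 396
0.78 [471. 108. 168. 131.] [166. 110. 247.] 0.0555 (array([ 631.4, -165.7]), array([12.9, 53.6]), 42.9) 6318
```

View pics/w2.png

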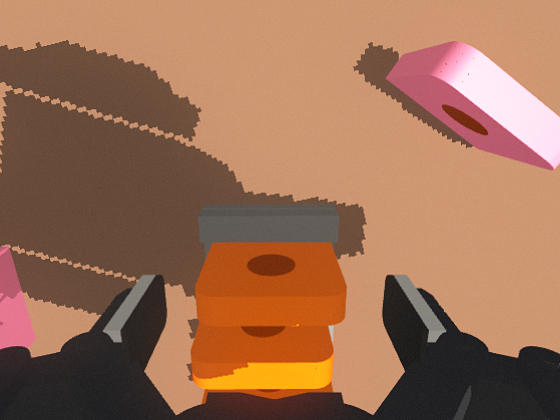

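The crop shows the chosen orange plate at (271,283) centred between the fingers, which clear it by about 13 mm on each side. Let it settle, then close.

Call:
jog_arm --moves '[[[8.54, 0, 0, 0, 0, 0, 0], [8.54, 0, 0, 0, 0, 0, 0]]]'

```text
time: 4.75
tool_pos: [0.5422, -0.2183, 0.0334]
tool_rot: [0.001, 0.781, 0.625, 0.0]
contact_force: [0.4, 0.2, 0.3]
gripper_width: 0.998
grasp_force: 0.0
```

```bash
python3 -c "
from h import *
togo([.5417,-.2167,.032],77.5)"
```

```text
at [ 542.2 -218.3   33.4] xang 77.34 zaxis [ 0.002 -0.001 -1.   ] go: before-turn axes [ 0.14 -0.08  0.14] after-turn axes [ 0.14 -0.08  0.14] turn z -0.003
```

Call:
jog_arm --moves '[[[8.54, 0.05, -0.05, 0, 0, 0, 0], [7, 0, 0, 0, 0, 0, 0], [4, 0, 0, 0, 0, 0, 0], [4, 0, 0, 0, 0, 0, 0], [4, 0, 0, 0, 0, 0, 0], [4, 0, 0, 0, 0, 0, 0], [4, 0, 0, 0, 0, 0, 0], [4, 0, 0, 0, 0, 0, 0]]]'

```text
time: 5.42
tool_pos: [0.5415, -0.2176, 0.0328]
tool_rot: [0.0, 0.781, 0.625, 0.0]
contact_force: [0.2, 0.1, 3.6]
gripper_width: 0.638
grasp_force: 63.7
```

```bash
python3 -c "
from h import *
togo([.5417,-.2167,.032],77.5);s=state();print(s['contact_force'],s['gripper_width'],s['grasp_force'])"
```

```text
at [ 541.5 -217.6   32.8] xang 77.34 zaxis [ 0.001 -0.    -1.   ] go: before-turn axes [ 0.09 -0.    0.08] after-turn axes [ 0.09 -0.    0.08] turn z -0.003
[0.16125658 0.0817902  3.59634494] 0.638466071240665 63.749312460422516
```

Call:
jog_arm --moves '[[[4, 0, 0, -1, 0, 0, 0], [4, 0, 0, -2, 0, 0, 0], [4, 0, 0, -3, 0, 0, 0], [4, 0, 0, -3, 0, 0, 0], [4, 0, 0, -3.7, 0, 0, 0], [4, 0, 0, 0, 0, 0, -0.1], [4, 0, 0, 0, 0, 0, -0.117], [4, 0, 0, 0, 0, 0, -0.1], [4, 1.5, 0.22, 0, 0, 0, 0], [4, 3, 0.44, 0, 0, 0, 0], [4, 3.5, 0.5, 0, 0, 0, 0], [4, 3.5, 0.5, 0, 0, 0, 0], [4, 3.5, 0.5, 0, 0, 0, 0], [4, 3.5, 0.5, 0, 0, 0, 0], [4, 3, 0.44, 0, 0, 0, 0], [4, 2, 0.22, 0, 0, 0, 0], [4, 1, 0.2, 0, 0, 0, 0], [4, 0, 0, 0, 0, 0, 0], [4, 0, 0, 0, 0, 0, 0], [4, 0, 0, 0, 0, 0, 0]]]'

```text
time: 7.08
tool_pos: [0.5525, 0.029, 0.1592]
tool_rot: [0.0, 0.673, 0.74, -0.0]
contact_force: [-0.4, -0.2, -0.9]
gripper_width: 0.64
grasp_force: 63.3
```

```bash
cat > look.py <<'E'
from h import *
import sys
togo([.5467,.0891,.16],95.5); s=state(); print(s["contact_force"],s["grasp_force"],s["gripper_width"])
f=grab_frame("wrist"); cv2.imwrite("pics/%s.png"%sys.argv[1],f["color"])
hsv=cv2.cvtColor(f["color"],cv2.COLOR_BGR2HSV)
for nm in("slide_plate","fixed_plate","block_thick","plate_a","board"):
  for r in regions_of(nm,f)[:4 if nm=="plate_a" else 1]:
    P=cloud(f,r["pixels"])
    if len(P)<30: continue
    z=np.percentile(P[:,2],95); T=P[P[:,2]>z-.004]
    print(nm,round(r["p"],2),np.round(r["rect"]),np.median(hsv[r["pixels"]],0),round(z,4),rect(T),len(T),"all",rect(P))
E
python3 look.py w3
```

```text
at [552.5  29.  159.2] xang 95.42 zaxis [-0. -0. -1.] go: before-turn axes [ 6.04 -0.01 -0.08] after-turn axes [ 6.04 -0.01 -0.08] turn z -0.001
[-0.35486545 -0.20567471 -0.90811215] 63.342705219984055 0.6399169550787835
slide_plate 0.58 [273.  64. 157.  16.] [ 60. 125. 211.] 0.0671 (array([543.6, 118.2]), array([39.6,  4.6]), 5.4) 609 all (array([542.5, 121.6]), array([110. ,  12.2]), 5.2)
fixed_plate 0.6 [277. 171.  74.  10.] [ 13.  59. 139.] 0.0678 (array([549.8,  56.1]), array([39.8,  5.3]), 5.5) 553 all (array([550.7,  52.3]), array([54.3, 16.8]), 3.4)
block_thick 0.6 [276. 136.  72.  54.] [116.  88. 116.] 0.0629 (array([548.1,  71.1]), array([46. , 23.5]), 5.4) 2614 all (array([546.2,  77.1]), array([48.5, 36. ]), 5.7)
plate_a 0.87 [277. 287. 157.  92.] [ 11. 223. 144.] 0.1877 (array([552.8,  29.9]), array([54.1, 14. ]), 6.0) 5011 all (array([551.8, -38.1]), array([116. , 152.5]), 5.2)
plate_a 0.85 [332. 385.  33.  39.] [174. 134. 143.] 0.0318 (array([590.4, -59.2]), array([ 21.5, 220.9]), 18.4) 84 all (array([592.2, -68.3]), array([ 31.2, 238.5]), 20.2)
board 0.63 [273. 133. 218. 265.] [ 24.  92. 250.] 0.0319 (array([547.2,  81.5]), array([104. ,  92.8]), 5.2) 3611 all (array([547.3,  64.4]), array([153.3, 201.1]), 5.6)
```

View pics/w3.png

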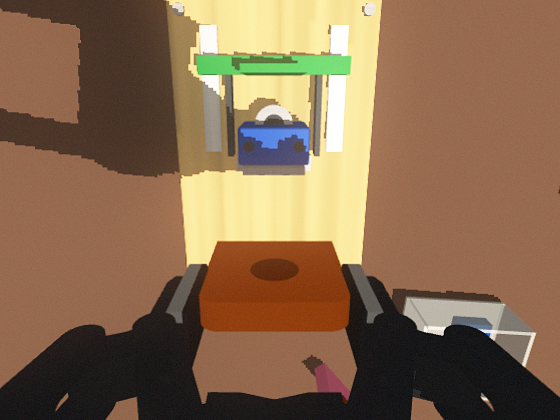

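Run:
```python
from h import *
f=grab_frame("wrist"); P=cloud(f,np.ones((420,560),bool))
a=np.radians(5.45); ex=np.array([np.cos(a),np.sin(a)]); ey=np.array([-np.sin(a),np.cos(a)])
o=np.array([.5435,.1177])-ey*.0595  # from slide plate
for nm,c in(("slide",[.5436,.1182]),("fixed",[.5498,.0561]),("block",[.5481,.0711]),("held",[.5528,.0299])): print(nm,np.round(np.array([ex,ey])@(np.array(c)-o)*1000,1))
Q=np.c_[(P[:,:2]-o)@ex,(P[:,:2]-o)@ey,P[:,2]]*1000
m=(abs(Q[:,0])<24)
for y in range(-10,70,2):
    k=m&(Q[:,1]>=y)&(Q[:,1]<y+2); c=k&(abs(Q[:,0])<8)
    if k.sum()>3: print(y,"z c max/med",np.round(np.percentile(Q[c,2],[5,50,95]),1) if c.sum()>3 else "","side",np.round(np.percentile(Q[k&~c,2],[5,50,95]),1) if (k&~c).sum()>3 else"")
c=(abs(Q[:,2]-61.)<6)&(Q[:,1]<0)&(Q[:,1]>-15)
# held plate lower extent
h=(Q[:,1]<0)&(Q[:,2]>100)&(Q[:,2]<200)&(abs(Q[:,0])<35); print("held z",np.percentile(Q[h,2],[1,99]))
```

```text
slide [ 0.1 60. ]
fixed [ 0.4 -2.4]
block [ 0.2 12.7]
held [  0.9 -28.8]
-6 z c max/med [66.1 66.6 67.7] side [65.8 66.7 68.2]
-4 z c max/med [65.7 66.8 68. ] side [65.9 66.8 67.9]
-2 z c max/med [60.5 66.6 67.8] side [60.4 66.5 67.8]
0 z c max/med [60.2 61.4 67.5] side [59.8 61.3 65. ]
2 z c max/med [60.8 61.8 62.7] side [60.6 61.7 62.9]
4 z c max/med [61.  61.7 62.8] side [60.8 61.7 62.9]
6 z c max/med [60.7 61.8 63.3] side [60.7 61.8 62.9]
8 z c max/med [61.  61.9 62.9] side [60.8 62.  63.1]
10 z c max/med [60.6 62.  63. ] side [60.5 62.1 63.4]
12 z c max/med [60.8 61.8 63.2] side [60.9 62.2 63.6]
14 z c max/med [60.7 61.9 62.8] side [60.8 62.2 63.5]
16 z c max/med [60.4 61.7 62.5] side [60.6 61.8 62.8]
18 z c max/med [60.8 61.6 63. ] side [60.7 61.6 62.8]
20 z c max/med [60.7 61.8 62.9] side [60.8 61.8 62.8]
22 z c max/med [60.8 61.6 63.1] side [60.4 61.8 62.9]
24 z c max/med [39.9 48.2 61.1] side [11.4 41.4 61. ]
26 z c max/med [39.3 40.5 41.7] side [10.9 12.3 41. ]
28 z c max/med [39.2 40.4 41.5] side [11.1 12.1 40.9]
30 z c max/med [39.4 40.4 41.4] side [10.6 12.2 41. ]
32 z c
[... 354 characters left out ...]
 [10.6 11.6 12.7]
46 z c max/med [10.6 11.5 13. ] side [10.4 11.6 12.8]
48 z c max/med [10.7 11.6 12.7] side [10.4 11.6 12.7]
50 z c max/med [10.3 11.9 12.8] side [10.7 11.8 12.8]
52 z c max/med [ 9.9 11.7 12.7] side [10.2 11.5 12.6]
54 z c max/med [10.4 11.6 12.6] side [10.5 11.7 12.9]
56 z c max/med [10.6 30.  67. ] side [10.6 29.5 67. ]
58 z c max/med [65.6 66.7 67.6] side [31.7 66.5 67.7]
60 z c max/med [65.6 66.5 67.8] side [31.9 66.5 67.8]
62 z c max/med [65.3 66.5 67.7] side [31.1 66.5 67.7]
64 z c max/med [30.7 31.6 32.7] side [30.6 31.7 32.8]
66 z c max/med [30.4 31.5 32.5] side [30.6 31.6 32.7]
68 z c max/med [30.6 31.6 33.1] side [30.5 31.5 32.6]
held z [134.44032619 199.57879592]
```

The view shows the held plate at (275,285), the green plate at (273,64), the blue block at (275,143), and a steel bearing at (273,113). The bearing sticks out 12 mm into the gap, which affects how many plates fit, so I check it against the hole in the plate.

Run:
```python
from h import *
f=grab_frame("wrist"); m=np.ones((420,560),bool); m[f["depth"]<=0]=False
P=cloud(f,m); hsv=cv2.cvtColor(f["color"],cv2.COLOR_BGR2HSV)[m]
a=np.radians(5.45); ex=np.array([np.cos(a),np.sin(a)]); ey=np.array([-np.sin(a),np.cos(a)])
o=np.array([.5435,.1177])-ey*.0595
Q=np.c_[(P[:,:2]-o)@ex,(P[:,:2]-o)@ey,P[:,2]]*1000
b=(Q[:,1]>26)&(Q[:,1]<36)&(Q[:,2]>20)&(Q[:,2]<50)&(abs(Q[:,0])<22)
for x in range(-16,17,2):
    k=b&(abs(Q[:,0]-x)<1)
    if k.sum()>2: print("bearing x",x,"z",np.round(np.percentile(Q[k,2],[5,95]),1),"ymax",Q[k,1].max().round(1))
t=pose()[0][2]*1000-32.8+6
h=(abs(Q[:,0])<30)&(Q[:,1]<-15)&(Q[:,1]>-45)&(Q[:,2]>t-5)&(Q[:,2]<t+60)
for z in range(0,60,4):
    k=h&(abs(Q[:,2]-t-z)<2)
    c=k&(abs(Q[:,0])<6); s=k&(abs(Q[:,0])>13)
    print("plate z",z,"mid y",np.median(Q[c,1]).round(1) if c.sum() else None,"V",np.median(hsv[c],0) if c.sum() else None,"side y",np.median(Q[s,1]).round(1) if s.sum() else None,np.median(hsv[s],0) if s.sum() else None)
```

```text
bearing x -12 z [39.2 41.2] ymax 29.2
bearing x -10 z [39.5 41.1] ymax 32.5
bearing x -8 z [39.3 41.2] ymax 34.4
bearing x -6 z [39.  41.3] ymax 35.8
bearing x -4 z [39.1 41.1] ymax 35.7
bearing x -2 z [39.5 41.3] ymax 35.8
bearing x 0 z [39.4 41. ] ymax 35.8
bearing x 2 z [39.  41.3] ymax 35.8
bearing x 4 z [39.1 41.7] ymax 35.7
bearing x 6 z [39.4 41.2] ymax 35.8
bearing x 8 z [39.1 41.2] ymax 35.1
bearing x 10 z [38.7 41.7] ymax 33.2
bearing x 12 z [38.8 41.5] ymax 30.4
plate z 0 mid y -22.9 V [ 11.  204.5 151. ] side y -22.9 [ 11. 203. 151.]
plate z 4 mid y -22.7 V [ 11. 203. 153.] side y -22.8 [ 11. 203. 152.]
plate z 8 mid y -22.8 V [ 11. 205. 152.] side y -22.8 [ 11. 204. 151.]
plate z 12 mid y -22.7 V [ 11. 207. 150.] side y -22.8 [ 11. 206. 150.]
plate z 16 mid y -22.8 V [ 11. 208. 148.] side y -22.7 [ 11. 208. 148.]
plate z 20 mid y -22.7 V [ 11.  207.5 127.5] side y -22.8 [ 11. 211. 146.]
plate z 24 mid y -22.6 V [ 11. 203. 102.] side y -22.7 [ 11. 212. 144.]
plate z 28 mid y -22.6 V [ 11. 208.  99.] side y -22.7 [ 11. 214. 143.]
plate z 32 mid y -22.6 V [ 10. 211.  97.] side y -22.7 [ 11. 216. 141.]
plate z 36 mid y -22.6 V [ 10. 215.  95.] side y -22.6 [ 11. 216. 139.]
plate z 40 mid y -22.6 V [ 11. 222. 137.] side y -22.6 [ 11. 219. 137.]
plate z 44 mid y -22.7 V [ 11. 225. 137.] side y -22.6 [ 11. 220. 136.]
plate z 48 mid y -22.8 V [ 11. 229. 136.] side y -22.6 [ 11. 221. 135.]
plate z 52 mid y -22.9 V [ 11. 230. 136.] side y -24.8 [ 11. 225. 136.]
plate z 56 mid y -28.2 V [ 11. 231. 147.] side y -28.0 [ 11. 227. 145.]
```

Call:
jog_arm --moves '[[[4, 1.5, 0, 0, 0, 0, 0], [4, 2.5, -0.04, 0, 0, 0, 0], [4, 2.4, -0.04, 0, 0, 0, 0], [4, 1.07, 0, 0, 0, 0, 0], [4, 0, 0, 1, 0, 0, 0], [4, 0, 0, 2, 0, 0, 0], [4, 0, 0, 2, 0, 0, 0], [4, 0, 0, 1, 0, 0, 0], [4, 0, 0, 0, 0, 0, 0], [4, 0, 0, 0, 0, 0, 0], [4, 0, 0, 0, 0, 0, 0], [4, 0, 0, 0, 0, 0, 0]]]'

```text
time: 8.48
tool_pos: [0.5458, 0.1039, 0.1008]
tool_rot: [0.001, 0.672, 0.74, 0.001]
contact_force: [0.6, 0.3, 0.2]
gripper_width: 0.638
grasp_force: 63.3
```

Run:
```python
from h import *
togo([.5446,.1033,.057],95.45);print(state()["contact_force"])
f=grab_frame("wrist"); cv2.imwrite("pics/w4.png",f["color"])
a=np.radians(5.45); ex=np.array([np.cos(a),np.sin(a)]); ey=np.array([-np.sin(a),np.cos(a)])
o=np.array([.5435,.1177])-ey*.0595
for nm in("plate_a","slide_plate"):
    for r in regions_of(nm,f)[:2]:
        P=cloud(f,r["pixels"]); z=np.percentile(P[:,2],95); T=P[P[:,2]>z-.004]; c=rect(T)
        print(nm,round(r["p"],2),round(z,4),c,"board",np.round(np.array([ex,ey])@(c[0]-o*1000),1))
```

```text
at [545.8 103.9 100.8] xang 95.48 zaxis [ 0.003  0.    -1.   ] go: before-turn axes [-0.05 -0.14  4.38] after-turn axes [-0.05 -0.13  4.38] turn z 0.001
[0.58378817 0.28197793 0.15657033]
plate_a 0.62 0.1294 (array([545.8, 104.8]), array([53.3, 13.9]), 5.8) board [ 1.1 46.4]
slide_plate 0.72 0.067 (array([543.7, 117.9]), array([39.7,  5.8]), 5.4) board [ 0.2 59.7]
```

Call:
jog_arm --moves '[[[4, 0, -0.08, 1.4, 0, 0, 0], [4, 0, 0, 1.5, 0, 0, 0], [4, 0, 0, 1.2, 0, 0, 0], [4, 0, 0, 0.3, 0, 0, 0], [4, 0, 0, 0, 0, 0, 0], [4, 0, 0, 0, 0, 0, 0]]]'

```text
time: 9.13
tool_pos: [0.5441, 0.1042, 0.0556]
tool_rot: [0.0, 0.672, 0.74, 0.0]
contact_force: [0.6, 0.3, 0.7]
gripper_width: 0.636
grasp_force: 63.3
```

Call:
jog_arm --moves '[[[4, -0.2, 0, 0, 0, 0, 0], [4, -0.2, 0, 0, 0, 0, 0], [4, -0.15, 0, 0, 0, 0, 0], [4, -0.15, 0, 0, 0, 0, 0], [4, 0, 0, 0, 0, 0, 0], [4, 0, 0, 0, 0, 0, 0]]]'

```text
time: 9.63
tool_pos: [0.5447, 0.097, 0.0555]
tool_rot: [0.0, 0.672, 0.74, 0.0]
contact_force: [0.2, 0.8, -0.9]
gripper_width: 0.64
grasp_force: 63.3
```

Run:
```python
from h import *
togo([.5446,.1033,.057],95.45);print(state()["contact_force"])
```

```text
at [544.7  97.   55.5] xang 95.48 zaxis [ 0.  0. -1.] go: before-turn axes [ 0.63  0.05 -0.15] after-turn axes [ 0.63  0.05 -0.15] turn z 0.001
[ 0.17766026  0.75404095 -0.86973167]
```

Call:
jog_arm --moves '[[[4, -0.2, 0, 0, 0, 0, 0], [4, -0.1, 0, 0, 0, 0, 0], [4, 0, 0, 0, 0, 0, 0], [4, 0, 0, 0, 0, 0, 0], [4, 0, 0, 0, 0, 0, 0]]]'

```text
time: 10.05
tool_pos: [0.5448, 0.0941, 0.0553]
tool_rot: [-0.0, 0.672, 0.74, -0.0]
contact_force: [-0.6, 0.4, 0.1]
gripper_width: 0.636
grasp_force: 63.3
```

Run:
```python
from h import *
togo([.5446,.1033,.057],95.45);print(state()["contact_force"])
f=grab_frame("wrist"); cv2.imwrite("pics/w5.png",f["color"])
a=np.radians(5.45); ex=np.array([np.cos(a),np.sin(a)]); ey=np.array([-np.sin(a),np.cos(a)])
o=np.array([.5435,.1177])-ey*.0595
for nm in("plate_a","slide_plate","block_thick","fixed_plate"):
    for r in regions_of(nm,f)[:1]:
        P=cloud(f,r["pixels"]); z=np.percentile(P[:,2],95); T=P[P[:,2]>z-.004]; c=rect(T)
        print(nm,round(r["p"],2),round(z,4),c,"board",np.round(np.array([ex,ey])@(c[0]-o*1000),1))
```

```text
at [544.8  94.1  55.3] xang 95.5 zaxis [-0.  0. -1.] go: before-turn axes [ 0.91  0.07 -0.17] after-turn axes [ 0.91  0.07 -0.17] turn z 0.001
[-0.60399069  0.39866853  0.10885928]
plate_a 0.93 0.0838 (array([544.9,  95. ]), array([53.5, 13.9]), 5.2) board [-0.8 36.8]
slide_plate 0.94 0.0669 (array([543.5, 118.1]), array([40.2,  6. ]), 5.5) board [ 0.  59.9]
block_thick 0.91 0.0629 (array([548.5,  66.6]), array([46. , 15.6]), 5.1) board [0.1 8.2]
fixed_plate 0.57 0.0675 (array([549.3,  56.6]), array([39.9,  7.4]), 4.3) board [-0.  -1.9]
```

View pics/w5.png

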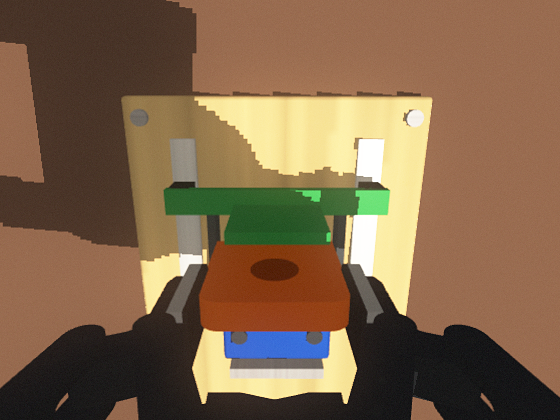

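The held plate at (275,285) passes the drawn bearing with no contact force, and its near face is already about 5 mm past the bearing's front. The bearing is therefore no obstacle, and two plates fit the 33 mm gap. I place plate 1 at board y ≈ 32.

Call:
jog_arm --moves '[[[4, -0.25, 0.05, 0, 0, 0, 0], [4, -0.2, 0, 0, 0, 0, 0], [4, 0, 0, 0.5, 0, 0, 0], [4, 0, 0, 0.5, 0, 0, 0], [4, 0, 0, 0.4, 0, 0, 0], [4, 0, 0, 0.12, 0, 0, 0], [4, 0, 0, 0, 0, 0, 0], [4, 0, 0, 0, 0, 0, 0], [4, 0, 0, 0, 0, 0, 0]]]'

```text
time: 11.05
tool_pos: [0.5459, 0.0898, 0.0402]
tool_rot: [0.0, 0.672, 0.74, 0.0]
contact_force: [-0.1, 0.1, -0.3]
gripper_width: 0.637
grasp_force: 63.3
```

```bash
cat > chk.py <<'E'
from h import *
a=np.radians(5.45); ex=np.array([np.cos(a),np.sin(a)]); ey=np.array([-np.sin(a),np.cos(a)])
o=np.array([.5435,.1177])-ey*.0595
def W(x,y,z): return np.r_[o+ex*x/1000+ey*y/1000,z/1000]
def chk(names,cam="wrist",n=1):
    s=state(); p,R=pose(); print("tcp board",np.round(np.array([ex,ey])@(p[:2]-o)*1000,1),"z",round(p[2]*1000,1),s["contact_force"].round(1),"grip",round(s["gripper_width"]*85.4,1),round(s["grasp_force"],1))
    f=grab_frame(cam)
    for nm in names:
        for r in regions_of(nm,f)[:n]:
            P=cloud(f,r["pixels"]); 
            if len(P)<20: continue
            z=np.percentile(P[:,2],95); T=P[P[:,2]>z-.004]; c=rect(T)
            print(nm,round(r["p"],2),np.round(r["rect"]),round(z,4),c,"board",np.round(np.array([ex,ey])@(c[0]-o*1000),1))
    return f
E
python3 -c "
from chk import *
chk(['plate_a','slide_plate','block_thick'])"
```

```text
tcp board [-0.3 31.5] z 40.2 [-0.1  0.1 -0.3] grip 54.4 63.3
plate_a 0.84 [275. 291. 152.  83.] 0.0687 (array([546.2,  92. ]), array([31. , 53.3]), 75.7) board [ 0.2 33.7]
slide_plate 0.96 [277. 215. 251.  71.] 0.067 (array([543.6, 118. ]), array([40.1,  6.1]), 5.0) board [ 0.1 59.8]
block_thick 0.62 [278. 354. 119.  43.] 0.0628 (array([548.2,  69.4]), array([45.8, 22.4]), 4.6) board [ 0.1 11. ]
```

Call:
jog_arm --moves '[[[4, -0.05, 0, 0.1, 0, 0, 0], [4, 0, 0, 0, 0, 0, 0], [4, 0, 0, 0, 0, 0, 0], [8.54, 0, 0, 0, 0, 0, 0], [8.54, 0, 0, 0, 0, 0, 0], [8.54, 0, 0, 0, 0, 0, 0], [8.54, 0, 0, 0, 0, 0, 0], [8.54, 0, 0, 0, 0, 0, 0], [8.54, 0, 0, -1, 0, 0, 0], [8.54, 0, 0, -2, 0, 0, 0], [8.54, 0, 0, -3, 0, 0, 0], [8.54, 0, 0, -3, 0, 0, 0], [8.54, 0, 0, -1, 0, 0, 0], [8.54, -2, 0, 0, 0, 0, 0], [8.54, -2, 0, 0, 0, 0, 0], [8.54, 0, 0, 0, 0, 0, 0], [8.54, 0, 0, 0, 0, 0, 0]]]'

```text
time: 12.67
tool_pos: [0.5496, 0.049, 0.1392]
tool_rot: [-0.0, 0.673, 0.74, 0.0]
contact_force: [0.1, -0.2, -0.5]
gripper_width: 1.002
grasp_force: 0.0
```

```bash
python3 -c "
from chk import *
chk(['plate_a','slide_plate','block_thick'])
togo([.5323-.0039*.4*0,-.2432+.0,.12],77.7)"
```

```text
tcp board [-0.5 -9.5] z 139.2 [ 0.1 -0.2 -0.5] grip 85.6 0.0
plate_a 0.76 [276. 152.  97.  35.] 0.0677 (array([545.8,  89.8]), array([53. , 12.3]), 5.7) board [-0.4 31.5]
slide_plate 0.79 [276.  99. 169.  20.] 0.0672 (array([543.7, 118.1]), array([39.5,  5.3]), 5.4) board [ 0.2 59.9]
block_thick 0.9 [277. 186.  77.  35.] 0.063 (array([548.2,  71.2]), array([45.9, 23.9]), 5.1) board [ 0.3 12.8]
at [549.4  50.1 138.8] xang 95.54 zaxis [-0.001  0.    -1.   ] go: before-turn axes [-29.02  -4.53   1.87] after-turn axes [-29.02   4.58   1.88] turn z 0.311
```

Call:
jog_arm --moves '[[[8.54, 0, 0, 0, 0, 0, 0.1], [8.54, 0, 0, 0, 0, 0, 0.111], [8.54, 0, 0, 0, 0, 0, 0.1], [8.54, -1.5, 0.2, 0, 0, 0, 0], [8.54, -3, 0.5, 0, 0, 0, 0], [8.54, -3.5, 0.56, 0, 0, 0, 0], [8.54, -3.5, 0.56, 0, 0, 0, 0], [8.54, -3.5, 0.56, 0, 0, 0, 0], [8.54, -3.5, 0.56, 0, 0, 0, 0], [8.54, -3.5, 0.56, 0, 0, 0, 0], [8.54, -3, 0.5, 0, 0, 0, 0], [8.54, -2.4, 0.4, 0, 0, 0, 0], [8.54, -1.2, 0.18, 0, 0, 0, 0], [8.54, 0, 0, 2, 0, 0, 0], [8.54, 0, 0, 2, 0, 0, 0], [8.54, 0, 0, 1, 0, 0, 0], [8.54, 0, 0, 0, 0, 0, 0], [8.54, 0, 0, 0, 0, 0, 0], [8.54, 0, 0, 0, 0, 0, 0]]]'

```text
time: 14.45
tool_pos: [0.5342, -0.2395, 0.0902]
tool_rot: [0.001, 0.779, 0.628, 0.0]
contact_force: [0.8, -0.6, 0.8]
gripper_width: 0.999
grasp_force: 0.0
```

```bash
python3 -c "
from chk import *
chk(['plate_a'],n=5)
togo([.5332,-.2393,.032],77.7)"
```

```text
tcp board [ -43.2 -295.2] z 90.2 [ 0.8 -0.6  0.8] grip 85.3 0.0
plate_a 0.93 [437.  54. 134.  96.] 0.0555 (array([ 631.5, -165.8]), array([12.8, 53.7]), 43.0) board [  60.7 -231.1]
plate_a 0.78 [273. 243. 109.  54.] 0.0614 (array([ 531.7, -243.2]), array([13. , 53.4]), 77.2) board [ -46.  -298.6]
plate_a 0.67 [278. 295. 101.  50.] 0.0614 (array([ 529.6, -263.5]), array([29. , 53.5]), 78.3) board [ -50.  -318.7]
plate_a 0.67 [ 42. 238.  85. 122.] 0.0551 (array([ 400.5, -214.7]), array([53.4, 13.6]), 79.5) board [-173.9 -257.8]
plate_a 0.62 [270. 339.  97.  42.] 0.0613 (array([ 519.6, -296.4]), array([28. , 52.8]), 59.7) board [ -63.1 -350.5]
at [ 534.4 -239.9   90.7] xang 77.71 zaxis [ 0.002 -0.001 -1.   ] go: before-turn axes [ 0.04 -0.15  5.87] after-turn axes [ 0.04 -0.13  5.87] turn z 0.0
```

Call:
jog_arm --moves '[[[8.54, 0.03, -0.12, 1.5, 0, 0, 0], [8.54, 0, 0, 2, 0, 0, 0], [8.54, 0, 0, 1.5, 0, 0, 0], [8.54, 0, 0, 0.7, 0, 0, 0], [8.54, 0, 0, 0.15, 0, 0, 0], [8.54, 0, 0, 0, 0, 0, 0], [8.54, 0, 0, 0, 0, 0, 0], [8.54, 0, 0, 0, 0, 0, 0], [4, 0, 0, 0, 0, 0, 0], [4, 0, 0, 0, 0, 0, 0], [4, 0, 0, 0, 0, 0, 0], [4, 0, 0, 0, 0, 0, 0], [4, 0, 0, 0, 0, 0, 0], [4, 0, 0, 0, 0, 0, 0]]]'

```text
time: 15.72
tool_pos: [0.5331, -0.2397, 0.0317]
tool_rot: [0.001, 0.779, 0.627, 0.0]
contact_force: [-0.1, 0.5, 6.1]
gripper_width: 0.641
grasp_force: 64.0
```

```bash
python3 -c "
from chk import *
chk(['plate_a'],n=2)
togo(W(0,-28,159),95.45)"
```

```text
tcp board [ -44.3 -295.3] z 31.7 [-0.1  0.5  6.1] grip 54.7 64.0
plate_a 0.75 [ 16. 271.  32. 132.] 0.0199 (array([ 403.6, -231.1]), array([26.1,  2.5]), 79.8) board [-172.4 -274.4]
plate_a 0.68 [483.  53. 153. 103.] 0.0553 (array([ 627.4, -161.8]), array([13.7, 37.3]), 42.0) board [  57.  -226.7]
at [ 533.  -239.7   31.7] xang 77.68 zaxis [ 0.002 -0.001 -1.   ] go: before-turn axes [ 26.8   -3.91 -12.76] after-turn axes [ 26.73   4.44 -12.73] turn z -0.31
```

Call:
jog_arm --moves '[[[4, 0, 0, -1, 0, 0, 0], [4, 0, 0, -2, 0, 0, 0], [4, 0, 0, -3, 0, 0, 0], [4, 0, 0, -3, 0, 0, 0], [4, 0, 0, -2.7, 0, 0, 0], [4, 0, 0, 0, 0, 0, -0.1], [4, 0, 0, 0, 0, 0, -0.11], [4, 0, 0, 0, 0, 0, -0.1], [4, 1.5, 0.3, 0, 0, 0, 0], [4, 3, 0.4, 0, 0, 0, 0], [4, 3.7, 0.46, 0, 0, 0, 0], [4, 3.8, 0.46, 0, 0, 0, 0], [4, 3.8, 0.46, 0, 0, 0, 0], [4, 3.8, 0.46, 0, 0, 0, 0], [4, 3.8, 0.46, 0, 0, 0, 0], [4, 3.8, 0.46, 0, 0, 0, 0], [4, 3.3, 0.46, 0, 0, 0, 0], [4, 2.5, 0.32, 0, 0, 0, 0], [4, 1.5, 0.2, 0, 0, 0, 0], [4, 0, 0, 0, 0, 0, 0]]]'

```text
time: 17.48
tool_pos: [0.5426, 0.1119, 0.1472]
tool_rot: [-0.001, 0.672, 0.741, -0.0]
contact_force: [-0.5, 0.7, 0.3]
gripper_width: 0.635
grasp_force: 63.4
```

Call:
jog_arm --moves '[[[4, 0, 0, 1, 0, 0, 0], [4, 0, 0, 1.5, 0, 0, 0], [4, 0, 0, 0.5, 0, 0, 0], [4, 0, 0, 0, 0, 0, 0], [4, 0, 0, 0, 0, 0, 0], [4, 0, 0, 0, 0, 0, 0], [4, 0, 0, 0, 0, 0, 0]]]'

```text
time: 18.07
tool_pos: [0.5443, 0.108, 0.1184]
tool_rot: [0.0, 0.673, 0.74, 0.0]
contact_force: [0.1, -0.4, -0.1]
gripper_width: 0.639
grasp_force: 63.4
```

```bash
python3 -c "
from chk import *
chk(['plate_a','slide_plate'],n=2)
togo(W(0,50,60),95.45)"
```

```text
tcp board [-0.1 49.8] z 118.4 [ 0.1 -0.4 -0.1] grip 54.5 63.4
plate_a 0.66 [274. 237.  92.  31.] 0.0602 (array([544.1, 105.5]), array([54.9, 21.2]), 5.9) board [-0.6 47.3]
plate_a 0.65 [275. 297. 148.  97.] 0.148 (array([544.7, 104.3]), array([53.6, 14. ]), 5.3) board [-0.1 46. ]
slide_plate 0.79 [275. 201. 165.  42.] 0.067 (array([543.9, 118. ]), array([39.8,  5.7]), 5.8) board [ 0.4 59.8]
at [544.2 108.3 118.3] xang 95.43 zaxis [ 0.001  0.    -1.   ] go: before-turn axes [-0.01  0.01  5.83] after-turn axes [-0.01  0.02  5.83] turn z -0.0
```

Call:
jog_arm --moves '[[[4, 0.1, 0, 1, 0, 0, 0], [4, 0, 0, 1.5, 0, 0, 0], [4, 0, 0, 1.5, 0, 0, 0], [4, 0, 0, 0.6, 0, 0, 0], [4, 0, 0, 0, 0, 0, 0], [4, 0, 0, 0, 0, 0, 0], [4, 0, 0, 0, 0, 0, 0]]]'

```text
time: 18.8
tool_pos: [0.5443, 0.1095, 0.0724]
tool_rot: [0.0, 0.673, 0.74, 0.001]
contact_force: [0.3, 0.2, -0.0]
gripper_width: 0.639
grasp_force: 63.4
```

```bash
python3 -c "
from chk import *
chk(['plate_a','slide_plate'],n=1)
togo(W(0,51,38.5),95.45)"
```

```text
tcp board [ 0.  51.3] z 72.4 [ 0.3  0.2 -0. ] grip 54.6 63.4
plate_a 0.71 [277. 298. 149.  93.] 0.102 (array([544.6, 105.8]), array([53.3, 14.1]), 5.0) board [-0.  47.5]
slide_plate 0.7 [276. 231. 204.  58.] 0.067 (array([543.6, 118. ]), array([40.1,  6.1]), 5.5) board [ 0.1 59.8]
at [544.4 109.5  72.7] xang 95.45 zaxis [ 0.002  0.    -1.   ] go: before-turn axes [-0.03 -0.02  3.42] after-turn axes [-0.03 -0.01  3.42] turn z -0.0
```

Call:
jog_arm --moves '[[[4, -0.03, 0, 0.8, 0, 0, 0], [4, 0, 0, 0.8, 0, 0, 0], [4, 0, 0, 0.8, 0, 0, 0], [4, 0, 0, 0.6, 0, 0, 0], [4, 0, 0, 0.3, 0, 0, 0], [4, 0, 0, 0.1, 0, 0, 0], [4, 0, 0, 0, 0, 0, 0], [4, 0, 0, 0, 0, 0, 0], [4, 0, 0, 0, 0, 0, 0]]]'

```text
time: 19.7
tool_pos: [0.5436, 0.1091, 0.0377]
tool_rot: [-0.0, 0.673, 0.74, -0.0]
contact_force: [-3.4, -0.4, 4.7]
gripper_width: 0.641
grasp_force: 63.8
```

```bash
python3 -c "
from chk import *
chk(['plate_a','slide_plate'],n=2)
togo(W(0,51,38.5),95.45)"
```

```text
tcp board [-0.8 51. ] z 37.7 [-3.4 -0.4  4.7] grip 54.7 63.8
plate_a 0.93 [276. 304. 149.  84.] 0.0675 (array([543.9, 106. ]), array([53.7, 17.2]), 8.7) board [-0.7 47.8]
plate_a 0.59 [277. 361. 145.  42.] 0.0675 (array([545.6,  91.2]), array([53.2, 16.3]), 7.0) board [-0.4 32.9]
slide_plate 0.93 [276. 264. 244.  82.] 0.0669 (array([543.6, 118. ]), array([40.1,  6.9]), 5.3) board [ 0.1 59.8]
slide_plate 0.58 [276. 266. 334. 275.] 0.0603 (array([541.1, 104.6]), array([50.6, 81. ]), 84.0) board [-3.6 46.7]
at [543.5 109.1  37.6] xang 95.44 zaxis [-0.001 -0.    -1.   ] go: before-turn axes [ 0.    0.08 -0.09] after-turn axes [ 0.    0.08 -0.09] turn z -0.0
```

Call:
jog_arm --moves '[[[8.54, 0, 0, 0, 0, 0, 0], [8.54, 0, 0, 0, 0, 0, 0], [8.54, 0, 0, 0, 0, 0, 0], [8.54, 0, 0, 0, 0, 0, 0], [8.54, 0, 0, 0, 0, 0, 0], [8.54, 0, 0, -1, 0, 0, 0], [8.54, 0, 0, -2, 0, 0, 0], [8.54, 0, 0, -3, 0, 0, 0], [8.54, 0, 0, -3, 0, 0, 0], [8.54, 0, 0, -2, 0, 0, 0], [8.54, -1.5, 0.05, 0, 0, 0, 0], [8.54, -1.15, 0, 0, 0, 0, 0], [8.54, 0, 0, 0, 0, 0, 0], [8.54, 0, 0, 0, 0, 0, 0]]]'

```text
time: 21.02
tool_pos: [0.5461, 0.0823, 0.1468]
tool_rot: [-0.001, 0.673, 0.739, -0.0]
contact_force: [-0.5, -0.1, 0.3]
gripper_width: 1.002
grasp_force: 0.0
```

Call:
jog_arm --moves '[[[8.54, 0, 0, 0, 0, 0, 0.12], [8.54, 0, 0, 0, 0, 0, 0.121], [8.54, 0, 0, 0, 0, 0, 0.121], [8.54, 0, 0, 0, 0, 0, 0.121], [8.54, 0, 0, 0, 0, 0, 0.121], [8.54, 0, 0, 0, 0, 0, 0.121], [8.54, 0, 0, 0, 0, 0, 0.121], [8.54, 0, 0, 0, 0, 0, 0.121], [8.54, 0, 0, 0, 0, 0, 0.121], [8.54, 0, 0, 0, 0, 0, 0.121], [8.54, 0, 0, 0, 0, 0, 0.121], [8.54, 0, 0, 0, 0, 0, 0.121], [8.54, 0, 0, 0, 0, 0, 0.12], [8.54, 0, 0, 0, 0, 0, 0], [8.54, 0, 0, 0, 0, 0, 0], [8.54, 0, 0, 0, 0, 0, 0]]]'

```text
time: 22.35
tool_pos: [0.5463, 0.083, 0.1469]
tool_rot: [-0.0, 0.999, 0.049, -0.001]
contact_force: [-0.6, -0.5, -0.9]
gripper_width: 1.001
grasp_force: 0.0
```

```bash
python3 -c "
from chk import *
f=chk(['plate_a','slide_plate','block_thick','fixed_plate'],n=2)
cv2.imwrite('pics/w6.png',f['color'])
chk(['plate_a'],'top',n=7)
togo(W(0,24.5,39),5.45)"
```

```text
tcp board [-0.6 24.7] z 146.9 [-0.6 -0.5 -0.9] grip 85.5 0.0
plate_a 0.76 [265. 208.  20. 100.] 0.0677 (array([546.1,  90. ]), array([52.9, 11.7]), 5.6) board [-0.  31.7]
plate_a 0.72 [242. 206.  24. 100.] 0.0677 (array([544.4, 103.5]), array([53.6, 15.5]), 5.3) board [-0.5 45.3]
slide_plate 0.91 [222. 197.  29. 139.] 0.0671 (array([540.6, 115.6]), array([46.5,  9.2]), 6.1) board [-3.1 57.7]
block_thick 0.61 [296. 206.  41.  84.] 0.0628 (array([547.8,  70.8]), array([46.4, 23.9]), 4.7) board [-0.2 12.4]
fixed_plate 0.89 [317. 202.  17.  88.] 0.0676 (array([549.1,  56. ]), array([40.5,  5.3]), 5.3) board [-0.3 -2.5]
tcp board [-0.2 24.5] z 147.5 [-0.3  0.1 -0.6] grip 85.2 0.0
plate_a 0.87 [407. 259.  16.  39.] 0.0631 (array([ 519.6, -297.3]), array([12.8, 53.5]), 77.2) board [ -63.2 -351.4]
plate_a 0.79 [391. 255.  19.  36.] 0.0632 (array([ 528.8, -269.7]), array([12.3, 51.4]), 79.6) board [ -51.4 -324.8]
plate_a 0.72 [359. 326.  37.  13.] 0.0582 (array([ 400.7, -215.6]), array([50.7, 11.7]), 80.3) board [-173.8 -258.7]
plate_a 0.72 [196. 238.  18.  24.] 0.0684 (array([525.7,  53. ]), array([86.4, 32.3]), 39.2) board [-23.9  -3.2]
plate_a 0.64 [332. 193.  24.  26.] 0.0578 (array([ 632.4, -166. ]), array([11.4, 49.8]), 41.7) board [  61.6 -231.4]
plate_a 0.45 [188. 249.  10.   5.] 0.0672 (array([500.5,  55. ]), array([76.2,  4.9]), 50.0) board [-48.8   1.2]
plate_a 0.41 [213. 238. 137.  88.] 0.0182 (array([548.9,  47.6]), array([151.9, 236.7]), 5.5) board [ -1.3 -10.8]
at [546.7  82.8 147.6] xang 5.46 zaxis [ 0.  0. -1.] go: before-turn axes [ 1.000e-02 -1.000e-02  1.086e+01] after-turn axes [ 1.000e-02 -1.000e-02  1.086e+01] turn z 0.0
```

View pics/w6.png

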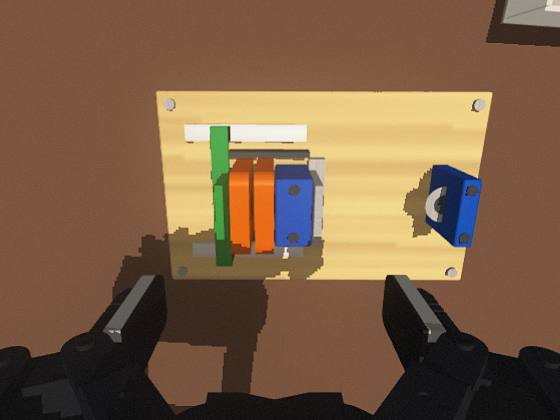

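The view shows the block at (294,205), both orange plates at (264,206) and (241,208) standing in the gap, and the green plate at (221,197). The remaining gap is about 9 mm, less than a plate. Time to pinch.

Call:
jog_arm --moves '[[[8.54, 0, -0.2, 1.5, 0, 0, 0], [8.54, 0, 0, 2, 0, 0, 0], [8.54, 0, 0, 1.5, 0, 0, 0], [8.54, 0, 0, 0.5, 0, 0, 0], [8.54, 0, 0, 0, 0, 0, 0], [8.54, 0, 0, 0, 0, 0, 0], [8.54, 0, 0, 1.0, 0, 0, 0], [8.54, 0, 0, 1.2, 0, 0, 0], [8.54, 0, 0, 1.2, 0, 0, 0], [8.54, 0, 0, 1.0, 0, 0, 0], [8.54, 0, 0, 0.7, 0, 0, 0], [8.54, 0, 0, 0.2, 0, 0, 0], [8.54, 0, 0.1, 0, 0, 0, 0], [8.54, 0, 0.1, 0, 0, 0, 0], [8.54, 0, 0, 0, 0, 0, 0], [8.54, 0, 0, 0, 0, 0, 0]]]'

```text
time: 24.03
tool_pos: [0.5474, 0.0827, 0.0404]
tool_rot: [0.0, 0.999, 0.047, 0.001]
contact_force: [0.4, -0.1, 0.9]
gripper_width: 0.999
grasp_force: 0.0
```

```bash
python3 -c "
from chk import *
f=chk(['plate_a','slide_plate'],n=2)
togo(W(0,24,39),5.45)"
```

```text
tcp board [ 0.5 24.3] z 40.4 [ 0.4 -0.1  0.9] grip 85.3 0.0
plate_a 0.97 [256. 288.  37. 171.] 0.0675 (array([546.6,  90. ]), array([52.7, 12.1]), 5.5) board [ 0.5 31.6]
plate_a 0.67 [218. 288.  49. 170.] 0.0674 (array([544.4, 105.2]), array([53.8, 12.4]), 5.1) board [-0.3 47. ]
slide_plate 0.85 [186. 259.  41. 215.] 0.0671 (array([543.7, 115.7]), array([40.7,  9.9]), 4.6) board [ 0.  57.5]
slide_plate 0.29 [308. 286.  71. 151.] 0.0627 (array([547.8,  70.9]), array([46.9, 23.9]), 5.4) board [-0.2 12.5]
at [547.1  82.8  40.1] xang 5.43 zaxis [ 0.001  0.    -1.   ] go: before-turn axes [-0.02  0.04  0.11] after-turn axes [-0.02  0.04  0.11] turn z -0.0
```

Close gradually, so that the plates slide together gently.

Call:
jog_arm --moves '[[[7.8, 0, 0, 0, 0, 0, 0], [7.4, 0, 0, 0, 0, 0, 0], [7.1, 0, 0, 0, 0, 0, 0], [6.8, 0, 0, 0, 0, 0, 0], [6.5, 0, 0, 0, 0, 0, 0], [6.2, 0, 0, 0, 0, 0, 0], [5.9, 0, 0, 0, 0, 0, 0], [5.5, 0, 0, 0, 0, 0, 0], [5, 0, 0, 0, 0, 0, 0], [4, 0, 0, 0, 0, 0, 0], [4, 0, 0, 0, 0, 0, 0], [4, 0, 0, 0, 0, 0, 0], [4, 0, 0, 0, 0, 0, 0], [4, 0, 0, 0, 0, 0, 0]]]'

```text
time: 25.35
tool_pos: [0.5473, 0.0821, 0.0409]
tool_rot: [0.001, 0.999, 0.047, 0.0]
contact_force: [-2.9, 0.6, 9.1]
gripper_width: 0.661
grasp_force: 66.5
```

```bash
python3 -c "
from chk import *
f=chk(['plate_a','slide_plate','fixed_plate','block_thick'],n=2)
cv2.imwrite('pics/w7.png',f['color'])"
```

```text
tcp board [ 0.4 23.7] z 40.9 [-2.9  0.6  9.1] grip 56.5 66.5
plate_a 0.92 [227. 287.  40. 166.] 0.0675 (array([545.7, 100.5]), array([52.8, 12.3]), 5.9) board [ 0.6 42.2]
plate_a 0.77 [260. 287.  37. 168.] 0.0675 (array([546.6,  88.6]), array([53.1, 11.8]), 5.4) board [ 0.3 30.2]
slide_plate 0.89 [205. 258.  40. 215.] 0.0673 (array([546.9, 108.8]), array([45.9,  5.9]), 5.7) board [ 2.5 50.3]
fixed_plate 0.76 [343. 281.  33. 161.] 0.0674 (array([549.5,  56.2]), array([40.8,  5.6]), 5.3) board [ 0.1 -2.3]
block_thick 0.75 [308. 283.  67. 147.] 0.0627 (array([547.9,  70.4]), array([46.9, 23.9]), 5.5) board [-0.1 12. ]
```

View pics/w7.png

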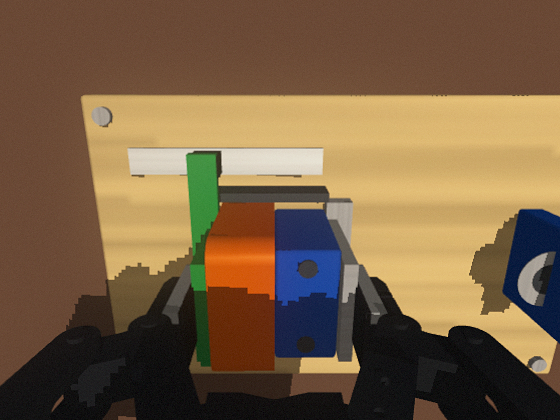

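The view shows block, both plates and green plate pressed together with no gap: plates at board y 30 and 42, green plate at 50, gripper holding 66 N. Handing in.

Call:
jog_arm --moves '[[[4, 0, 0, 0, 0, 0, 0], [4, 0, 0, 0, 0, 0, 0], [4, 0, 0, 0, 0, 0, 0], [4, 0, 0, 0, 0, 0, 0]]]'

```text
time: 25.93
tool_pos: [0.5473, 0.0821, 0.0409]
tool_rot: [0.001, 0.999, 0.047, 0.0]
contact_force: [-3.6, 0.2, 7.9]
gripper_width: 0.662
grasp_force: 66.5
```

```bash
python3 -c "
from plant import *
s=state();print(s['contact_force'],s['grasp_force'],s['gripper_width']);print(job_done())"
```

```text
[-3.55942064  0.20777901  7.8761403 ] 66.48930072784424 0.6616483431856442
the job is handed in; nothing more can be done
None
```

Two orange spacers stand behind the thick block, and the gripper is holding the clamp shut on the tight stack at about 66 N; the job was handed in at about 26 s, with the two unneeded spacers still in the rack.

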